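Gauge autoclaved tube sleeves on a three-pin go gauge and discard the shrunken one

ROBOT

A 6-joint arm with a two-finger parallel gripper is mounted at the origin on the work surface. World frame = base frame: x ahead of the robot, y to its left, z up, the work surface at z = 0. Lengths are in m, angles in rad, forces in N, time in s.
With the tool pointing down it reaches from about 0.275 to 0.725 m from the base axis. Payload 15.9 kg.
Tool frame: the origin (TCP) lies on the centre line of the jaws, within the pads' length; the fingertips stand 8 mm ahead of it and the grasp point (between the pads) lies 11 mm behind it; z points along the fingers, y is the line along which they close (so a half turn about z gives the same grasp; the last joint's range is limited). The gripper opens to 85 mm and grips with 20 to 120 N. Pads are 22 mm wide; open, the fingers measure 114 mm over their backs; the gripper's body (76 mm by 85 mm) begins 54 mm behind the grasp point. The pads swing forward as they close: fully open they stand 13 mm farther back than shut.
Start: joints at [0, 0.213, -0.034, 1.323, 0, 1.571], TCP at [0.5, -0, 0.239] pointing down, gripper open.
Joint ranges: [-2.98, 2.98], [-0.74, 1.72], [-1.14, 1.35], [-2.1, 2.04], [-1.57, 1.44], [-3.14, 3.14]. Speed limits (rad/s): [1.89, 1.89, 2.39, 2.57, 3.14, 3.14].

INTERFACE

Orientations are given as a unit quaternion [x, y, z, w].
In Python, from cell import bot, grab_frame, hand_in gives the robot as it stands.
- The arm moves only by the tool drive_tool, never from a script. Its arguments are lists of equal length, an entry for each row: "translation": the shift along the world's x, y, z in m, a list of three; "delta_rot": the turn, a rotation vector about the world's x, y, z in rad, a list of three. In form: {"translation": [[dx, dy, dz], ...], "delta_rot": [[wx, wy, wz], ...]}. A call has 1 to 8 rows; each row shifts and turns the commanded pose from where the row before left it; what a row does not reach is not made up. A row lasts 1/10 s, in which the tool goes at most 50 mm and 8.59 degrees, less where a joint would pass 70% of its speed; a pose out of reach is approached as far as the arm can. A call is refused whole if a number of a shift passes 0.05 or a number of a turn 0.15, either way. A call with a gripper value outside its range is refused whole. "hand" is the finger opening in m, from 0 to 0.0854, set as the call begins (left out, the last holds). The fingers move at their own pace and stop on an object; "grip_force" is the grip in N (left out, the last holds). Time passes only in rows, so rows that do not move let the fingers close. It gives the time, the measured TCP pose, the force, the opening and the grip force at its end, in the units of the state.
- bot.observe(): the state, without advancing time (a new reading comes with each control period).
- grab_frame(name): name is "scene" or "side" or "wrist"; returns a dict with "color" (400x640x3 uint8, blue, green, red), "fx", "fy", "cx", "cy" (pixels), "cam_to_world" (4x4, takes a point from camera to world coordinates); the wrist camera has in their place "mount" (4x4, takes a point from camera to tool coordinates, whose origin is the TCP and whose axes are the flange's). Camera axes: x right, y down, z forward; pixel columns grow to the right and rows downward; lengths in m; the calibration is good to about 2 mm. A picture is of the moment at which its call begins: read the wrist's pose just before it. There is no depth.
- hand_in(): hands the job in; it is judged then, once.
The state is a dict: "time_s": time; "qpos": joint angles; "dq": joint speeds; "tau": joint torques, N m; "tool_pos": TCP position; "orientation": TCP orientation; "ft_force": force on the tool from outside, world axes, zero at the start; "moment": the same for the moment, N m; "finger_gap": finger opening in m; "finger_force": force on a finger pad.
Only numpy, scipy, OpenCV 4.12 (cv2) and the standard library are available. Lean on these libraries where they do the work, as an engineer would, in place of code of your own. Each camera call takes 0.05 s, during which the arm holds its last target. There are 200 camera calls.

TASK

Three centrifuge-tube sleeves back from the autoclave lie on the lanes of the go gauge, and one of them has shrunk deep inside its bore, which you cannot see from outside. Slide each sleeve along its lane onto its pin with a gentle push and never force one that stops short; leave the two good sleeves fully home on the pins, their rims against the back plate, and take the one that stops short off its pin and put it in the grey discard tub. Leave the beaker, flask and bottle where they stand.

Things in the scene. Friction and masses are not known exactly. Their poses are not given: they have to be found in the camera images.
- gauge: Three-lane go gauge, fixed. Base 255 x 260 mm, its top 18 mm above the bench. Origin: centre of its underside; x runs along the lanes towards the steel back plate (the way sleeves are pushed), y across to the left, z up. Lanes at y = +100, 0, -100 mm. Back plate: near face at x = +105 mm, 12 mm thick, top 98 mm above the bench. A saddle bar 40 mm high crosses the lanes at x = -119 to -105 mm.
- pin_root_1 (a point): Where the pin axis of the lane at y = +100 mm meets the near face of the back plate, 62 mm above the bench. Axes as the gauge's. Each lane has one fixed steel pin, 27 mm in diameter, sticking out 70 mm from the plate towards -x, the last 5 mm of its nose tapered to 23 mm.
- pin_root_2 (a point): The same point of the middle lane (y = 0). Under each pin two 10 mm guide rods, 30 mm apart, run along the lane from x = -118 mm to the plate, tops 45 mm above the bench; a sleeve lies on them, its axis 62 mm above the bench, in line with the pin.
- pin_root_3 (a point): The same point of the lane at y = -100 mm.
- sleeve_a: One of three outwardly identical white plastic sleeves: cylinder 44 mm in diameter, 90 mm long, about 80 g; one end closed and flat, the other open (mouth), bore 30 mm. Origin: on its axis, halfway along; its x points along the axis to the mouth. Starts lying on a lane, mouth towards the pin and 6 to 32 mm short of its nose; which sleeve lies on which lane varies.
- sleeve_b: Another of the sleeves; see sleeve_a. A good sleeve slides on freely (under 3 N) until its rim meets the back plate. In the shrunken one the bore narrows halfway down, so it stops hard with its rim 25 mm short of the plate.
- sleeve_c: Another of the sleeves; see sleeve_a. More than 60 N between a sleeve and the gauge counts as forcing it; a push along the lane at 50 mm/s or slower that is stopped at a 5 N change of force stays well below that, and so does a withdrawal straight back along the lane.
- sleeve_a_mouth (a point): Centre of the open rim of sleeve_a, 45 mm from its origin along its x.
- sleeve_b_mouth (a point): Centre of the open rim of sleeve_b, likewise.
- sleeve_c_mouth (a point): Centre of the open rim of sleeve_c, likewise.
- tub: Grey plastic discard tub, open on top, fixed, to the left or right of the gauge. Outside 220 mm (its x) x 180 mm (its y), 90 mm high, walls and floor 4 mm. Origin: centre of its underside; z up.
- beaker: Clear plastic beaker, 96 mm across, 125 mm high, on the side of the gauge away from the tub. Origin: centre of its underside. Left alone.
- flask: Conical glass flask, 86 mm across, 130 mm high, at a far corner of the gauge. Origin: centre of its underside. Left alone.
- bottle: White reagent bottle, 72 mm across, 170 mm high, at a far corner of the gauge. Origin: centre of its underside. Left alone.

How it is judged:
At the end, for the whole second after the job is handed in: Two sleeves are at rest fully home on pins (centre of the rim within 6 mm of the pin root at the back plate, axis within 0.08 rad of the lane); the third, the one that stops short, lies inside the tub (its middle within the outline, under 75 mm above the bench) ((((x of sleeve_a in the frame of tub between -0.11 and 0.11 m and y of sleeve_a in the frame of tub between -0.09 and 0.09 m and z of sleeve_a in the frame of tub below 0.075 m) and ((distance between sleeve_b_mouth and pin_root_1 below 0.006 m or distance between sleeve_b_mouth and pin_root_2 below 0.006 m or distance between sleeve_b_mouth and pin_root_3 below 0.006 m) and angle between the x axis of sleeve_b and the x axis of gauge, either way round below 0.08 rad and linear speed of sleeve_b below 0.02 m/s) and ((distance between sleeve_c_mouth and pin_root_1 below 0.006 m or distance between sleeve_c_mouth and pin_root_2 below 0.006 m or distance between sleeve_c_mouth and pin_root_3 below 0.006 m) and angle between the x axis of sleeve_c and the x axis of gauge, either way round below 0.08 rad and linear speed of sleeve_c below 0.02 m/s)) or ((x of sleeve_b in the frame of tub between -0.11 and 0.11 m and y of sleeve_b in the frame of tub between -0.09 and 0.09 m and z of sleeve_b in the frame of tub below 0.075 m) and ((distance between sleeve_a_mouth and pin_root_1 below 0.006 m or distance between sleeve_a_mouth and pin_root_2 below 0.006 m or distance between sleeve_a_mouth and pin_root_3 below 0.006 m) and angle between the x axis of sleeve_a and the x axis of gauge, either way round below 0.08 rad and linear speed of sleeve_a below 0.02 m/s) and ((distance between sleeve_c_mouth and pin_root_1 below 0.006 m or distance between sleeve_c_mouth and pin_root_2 below 0.006 m or distance between sleeve_c_mouth and pin_root_3 below 0.006 m) and angle between the x axis of sleeve_c and the x axis of gauge, either way round below 0.08 rad and linear speed of sleeve_c below 0.02 m/s)) or ((x of sleeve_c in the frame of tub between -0.11 and 0.11 m and y of sleeve_c in the frame of tub between -0.09 and 0.09 m and z of sleeve_c in the frame of tub below 0.075 m) and ((distance between sleeve_a_mouth and pin_root_1 below 0.006 m or distance between sleeve_a_mouth and pin_root_2 below 0.006 m or distance between sleeve_a_mouth and pin_root_3 below 0.006 m) and angle between the x axis of sleeve_a and the x axis of gauge, either way round below 0.08 rad and linear speed of sleeve_a below 0.02 m/s) and ((distance between sleeve_b_mouth and pin_root_1 below 0.006 m or distance between sleeve_b_mouth and pin_root_2 below 0.006 m or distance between sleeve_b_mouth and pin_root_3 below 0.006 m) and angle between the x axis of sleeve_b and the x axis of gauge, either way round below 0.08 rad and linear speed of sleeve_b below 0.02 m/s)))); the robot touches nothing.
It fails at once if a sleeve is forced: more than 60 N between a sleeve and the gauge (contact force between any of sleeve_a, sleeve_b, sleeve_c and gauge above 60 N).
It fails at once if the beaker is moved by more than 30 mm or tipped (distance of beaker from where it was at the start of the episode above 0.03 m or angle between beaker's own z axis and vertical above 0.5 rad).
It fails at once if the flask is moved by more than 30 mm or tipped (distance of flask from where it was at the start of the episode above 0.03 m or angle between flask's own z axis and vertical above 0.5 rad).
It fails at once if the bottle is moved by more than 30 mm or tipped (distance of bottle from where it was at the start of the episode above 0.03 m or angle between bottle's own z axis and vertical above 0.5 rad).
It also fails if it takes over 56 s, if anything falls off the work surface, if the arm or the gripper's body presses on something with over 40 N, if the wrist force passes 120 N, or if a joint passes its speed limit or range.

## Working session

There is one attempt and no reset: what is moved stays moved. The work goes in short steps, Python scripts to look and compute and a tool call to move; the robot and the scene stay as the last step left them, time stands still between calls to the robot, and variables do not carry over. Pictures are saved under pics/ and viewed, at most 10 in all, crops included, and the job is handed in when it is done.

Besides the shell and the picture viewer there is one more tool, called after "Request:" as a command line: name --argument value ..., lists and objects as JSON in quotes. drive_tool: Moves the arm, as the interface text tells. Its arguments: {"type":"object","properties":{"translation":{"type":"array"},"delta_rot":{"type":"array"},"hand":{"type":"number"},"grip_force":{"type":"number"}},"required":["translation","delta_rot"]}

```bash
mkdir -p pics; python3 - <<'E'
from cell import bot, grab_frame
import cv2,numpy as np
s=bot.observe();print(s['time_s'],s['tool_pos'],s['orientation'],s['ft_force'],s['finger_gap'])
for n in("scene","side"):
    f=grab_frame(n);cv2.imwrite(f"pics/{n}0.png",f["color"]);print(n,f['fx'],f['fy'],f['cx'],f['cy'],np.round(f['cam_to_world'],4).tolist())
f=grab_frame("wrist");print(np.round(f['mount'],4).tolist())
E
```

```text
0.0 [4.99637011e-01 6.69015110e-06 2.38776199e-01] [ 7.07099311e-01  7.07113981e-01 -4.39899337e-04 -4.35074452e-04] [ 0.37218826  0.20285131 -0.50660592] 0.08557416739639193
scene 376.11748290329285 376.11748290329285 320.6992568329517 202.08939329876964 [[0.5381, 0.6786, -0.5, 1.0468], [0.8429, -0.4329, 0.3196, -0.2693], [0.0005, -0.5934, -0.8049, 0.7719], [0.0, 0.0, 0.0, 1.0]]
side 414.00858427562923 414.00858427562923 326.11309832707127 202.14293280120373 [[-0.8701, -0.3213, 0.3736, 0.1862], [-0.4928, 0.559, -0.6669, 0.7734], [0.0054, -0.7644, -0.6447, 0.8058], [0.0, 0.0, 0.0, 1.0]]
[[-0.0007, -0.951, -0.3093, 0.0793], [1.0, -0.0005, -0.0005, 0.0001], [0.0003, -0.3093, 0.951, -0.135], [0.0, 0.0, 0.0, 1.0]]
```

View pics/scene0.png

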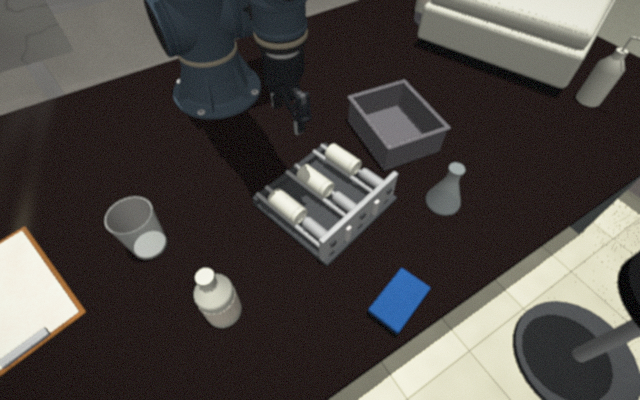

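View pics/side0.png

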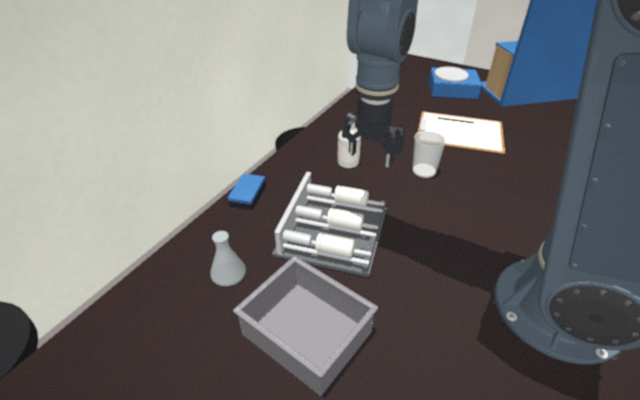

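The scene shows the gauge at about (325,205) with its back plate on the far side from the robot. The tub is on the left at (398,122), the flask at (445,190), the bottle at (218,297) and the beaker at (138,228). I'll enlarge both views.

```bash
python3 - <<'E'
import cv2,numpy as np
a=cv2.imread("pics/scene0.png")[135:275,240:410];b=cv2.imread("pics/side0.png")[165:285,260:400]
cv2.imwrite("pics/sc.png",cv2.resize(a,None,fx=4,fy=4,interpolation=cv2.INTER_CUBIC))
cv2.imwrite("pics/si.png",cv2.resize(b,None,fx=5,fy=5,interpolation=cv2.INTER_CUBIC)[:600])
E
```

```text
(no output)
```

View pics/sc.png

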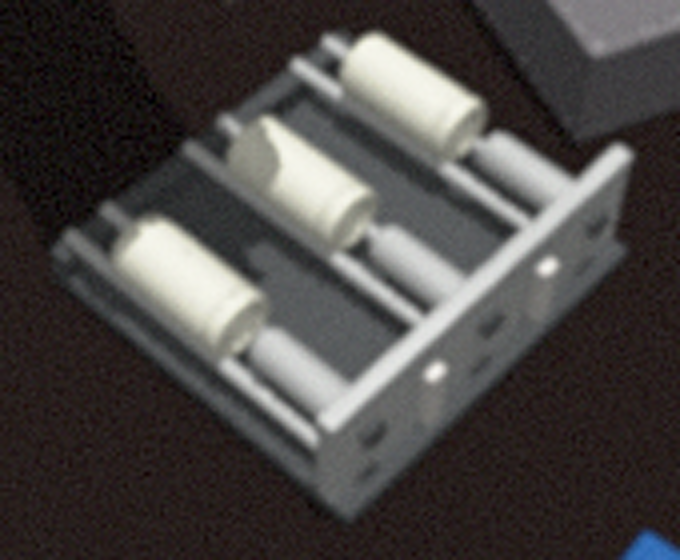

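View pics/si.png

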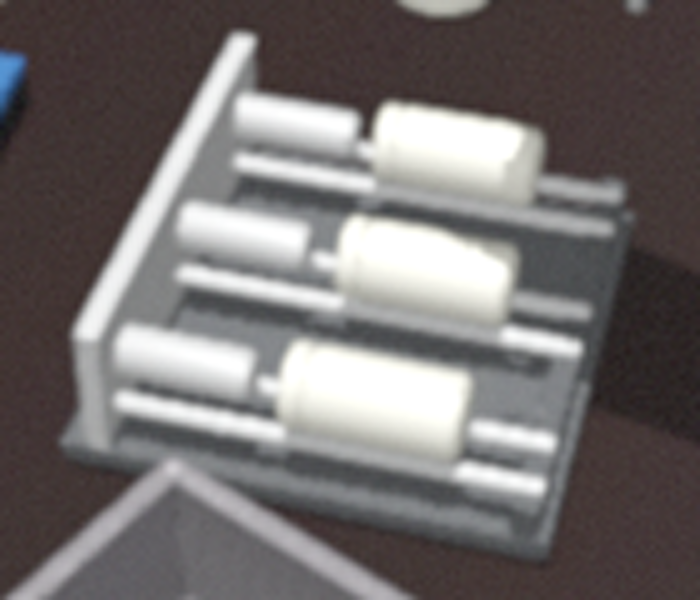

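Both crops show three sleeves lying on the lanes, mouths towards the pins, with small gaps to the noses. Next I fit the gauge, tub and sleeve poses from corners read off the crops.

```bash
cat > h.py <<'E'
import numpy as np
from scipy.optimize import least_squares
C={'sc':(376.117,320.699,202.089,np.array([[0.5381,0.6786,-0.5,1.0468],[0.8429,-0.4329,0.3196,-0.2693],[0.0005,-0.5934,-0.8049,0.7719]])),
'si':(414.009,326.113,202.143,np.array([[-0.8701,-0.3213,0.3736,0.1862],[-0.4928,0.559,-0.6669,0.7734],[0.0054,-0.7644,-0.6447,0.8058]]))}
def proj(c,p):
    f,cx,cy,M=C[c];q=(np.atleast_2d(p)-M[:,3])@M[:,:3]
    return np.c_[f*q[:,0]/q[:,2]+cx,f*q[:,1]/q[:,2]+cy]
def onplane(c,uv,z):
    f,cx,cy,M=C[c];d=M[:,:3]@[(uv[0]-cx)/f,(uv[1]-cy)/f,1];return M[:,3]+d*(z-M[2,3])/d[2]
def w(g,p):
    p=np.atleast_2d(p);c,s=np.cos(g[2]),np.sin(g[2]);return np.c_[g[0]+c*p[:,0]-s*p[:,1],g[1]+s*p[:,0]+c*p[:,1],p[:,2]]
def inv(g,p):
    c,s=np.cos(g[2]),np.sin(g[2]);d=p-np.r_[g[:2],0];return np.array([c*d[0]+s*d[1],-s*d[0]+c*d[1],d[2]])
E
python3 - <<'E'
from h import *
P=[]
for y,(l,r),(l2,r2) in((.1,((335,40),(297,62)),((543,487),(553,437))),(0,((228,120),(190,148)),((578,347),(588,310))),(-.1,((110,212),(70,240)),((612,227),(620,188)))):
    P+=[('sc',l,(-.118,y+.015,.044)),('sc',r,(-.118,y-.015,.044)),('si',l2,(-.118,y+.015,.044)),('si',r2,(-.118,y-.015,.044))]
P+=[('sc',(348,520),(.1275,-.13,0)),('si',(545,555),(-.1275,.13,0)),('si',(65,445),(.1275,.13,.016))]
uv=[np.array(q)/4+(240,135) if c=='sc' else np.array(q)/5+(260,165) for c,q,_ in P]
res=lambda g:np.concatenate([proj(c,w(g,p))[0]-u for (c,_,p),u in zip(P,uv)])
s=least_squares(res,[.55,0,0],loss='soft_l1');g=s.x;print(g);print(res(g).reshape(-1,2).round(1).tolist())
# sleeves: axis at mouth & closed, side; scene mouth centres
for nm,m,c in(("L",(288,397),(466,417)),("M",(343,265),(515,280)),("R",(380,147),(543,162))):
    print(nm,[inv(g,onplane('si',np.array(q)/5+(260,165),.062)).round(4).tolist() for q in(m,c)])
for nm,m in(("L",(466,130)),("M",(352,220)),("R",(243,325))):
    print(nm,inv(g,onplane('sc',np.array(m)/4+(240,135),.062)).round(4))
for c,uvs in(('si',[(296,262),(377,312),(321,380),(237,320)]),('sc',[(348,98),(405,82),(447,127),(386,164)])):
    q=[onplane(c,u,.09) for u in uvs];print([x.round(3)[:2].tolist() for x in q],np.mean(q,0).round(3))
for c,n,u,z in(('si','flask',(227,275),0.01),('sc','flask',(444,205),.01),('sc','bottle',(222,317),.01),('sc','beaker',(149,247),.0)):print(n,onplane(c,u,z).round(3))
E
```

```text
[0.57167878 0.04682772 0.25002859]
[[-2.0, -1.7], [-0.1, -1.4], [-0.6, -1.3], [-0.4, 0.0], [-1.4, -1.8], [-0.3, -2.4], [-0.5, -1.0], [-0.5, -1.2], [-0.6, -2.9], [0.3, -3.0], [-1.0, -1.1], [-0.9, -0.0], [0.2, 1.2], [0.4, 2.2], [-0.7, -0.5]]
L [[0.0112, 0.1101, 0.062], [-0.077, 0.0998, 0.062]]
M [[0.01, 0.0087, 0.062], [-0.0808, -0.0043, 0.062]]
R [[0.0154, -0.0934, 0.062], [-0.0767, -0.1051, 0.062]]
L [0.0164 0.0989 0.062 ]
M [ 0.0127 -0.0033  0.062 ]
R [ 0.0188 -0.1021  0.062 ]
[[0.556, 0.252], [0.34, 0.284], [0.367, 0.464], [0.575, 0.44]] [0.46 0.36 0.09]
[[0.356, 0.264], [0.386, 0.447], [0.595, 0.415], [0.612, 0.197]] [0.487 0.331 0.09 ]
flask [0.722 0.314 0.01 ]
flask [0.747 0.289 0.01 ]
bottle [ 0.712 -0.295  0.01 ]
beaker [ 0.461 -0.372  0.   ]
```

Request:
drive_tool --translation '[[0.012,0.006,0.005],[0.012,0.006,0.005],[0.012,0.006,0.005],[0.012,0.006,0.005],[0.012,0.006,0.005],[0.012,0.006,0.005],[0.012,0.006,0.005],[0.012,0.006,0.005]]' --delta_rot '[[0,0,-0.14],[0,0,-0.14],[0,0,-0.14],[0,0,-0.14],[0,0,-0.14],[0,0,-0.14],[0,0,-0.14],[0,0,-0.14]]' --hand 0.0

```text
time_s: 0.95
tool_pos: [0.5963, 0.0483, 0.2792]
orientation: [0.975, 0.221, -0.0, -0.0]
ft_force: [0.8, -0.6, -0.9]
finger_gap: 0.0
finger_force: 0.0
```

Request:
drive_tool --translation '[[0,0,0],[0,0,0],[0,0,0],[0,0,0]]' --delta_rot '[[0,0,-0.1],[0,0,-0.1],[0,0,0],[0,0,0]]'

```text
time_s: 1.35
tool_pos: [0.5959, 0.048, 0.2791]
orientation: [0.992, 0.127, -0.0, 0.0]
ft_force: [0.2, 0.1, -0.1]
finger_gap: 0.0002
finger_force: 0.0
```

```bash
python3 - <<'E'
from cell import bot, grab_frame
import cv2,numpy as np,pickle
s=bot.observe();f=grab_frame("wrist")
print(s['time_s'],s['tool_pos'],s['orientation'],s['ft_force'],s['finger_gap'],f['fx'],f['cx'],f['cy'],s['qpos'])
pickle.dump((s,f),open('w1.pkl','wb'));cv2.imwrite("pics/w1.png",cv2.resize(f["color"],(800,500),interpolation=cv2.INTER_CUBIC))
E
```

```text
1.35 [0.5958974  0.04796571 0.2791181 ] [ 9.91959278e-01  1.26557338e-01 -1.77801561e-04  2.24471213e-06] [ 0.17138407  0.0822212  -0.0978339 ] 0.0002257624453204854 307.49833957878394 315.1824834539296 198.194192653266 [ 8.03308832e-02  4.27520620e-01  3.62588700e-01  1.50621942e+00
 -2.10378566e-05  2.96812826e+00]
```

View pics/w1.png

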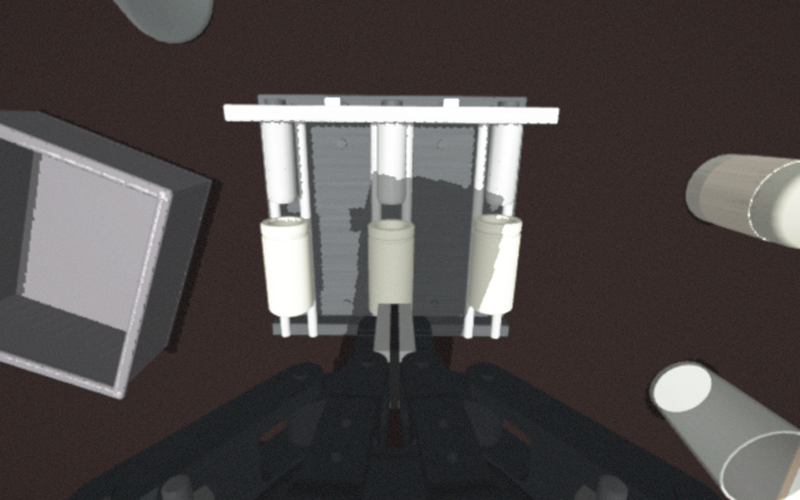

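The wrist view, scaled 1.25, shows the plate top edge from (225,118) to (557,122). The rod ends are at (285,335), (313,335), (468,337) and (497,337). The sleeve rims are near row 222 and the tub is at left with rim corners (165,195) and (122,393).

```bash
cat >> h.py <<'E'
from scipy.spatial.transform import Rotation as R
import pickle
def wplane(fn,uv,z):
    s,f=pickle.load(open(fn,'rb'));T=np.eye(4);T[:3,:3]=R.from_quat(s['orientation']).as_matrix();T[:3,3]=s['tool_pos']
    M=T@f['mount'];d=M[:3,:3]@[(uv[0]-f['cx'])/f['fx'],(uv[1]-f['cy'])/f['fy'],1];return M[:3,3]+d*(z-M[2,3])/d[2]
E
python3 - <<'E'
from h import *
q=lambda u,z:wplane('w1.pkl',np.array(u)/1.25,z)
a,b=q((225,119),.098),q((557,123),.098)
print('plate near',a,b,np.hypot(*(a-b)[:2]),'yaw',np.arctan2(*(a-b)[:2]*[-1,1]))
a2,b2=q((225,105),.098),q((557,109),.098);print('plate far',a2,b2)
mid=(a+b)/2
for yaw in(.25,.26,.27):
    c,s=np.cos(yaw),np.sin(yaw);g=[mid[0]-.105*c,mid[1]-.105*s,yaw];print(g)
    for n,u,z in(('rods',(285,335),.045),('',(313,335),.045),('',(468,337),.045),('',(497,337),.045),('pinnose',(282,203),.062+.0115),('',(391,203),.0735),('',(501,205),.0735),
      ('rimtop',(286,217),.062),('',(391,221),.062),('',(498,216),.062),('rimlow',(287,236),.084),('',(391,240),.084),('',(496,236),.084),('rearR',(494,313),.07),('rearL',(291,315),.07)):
        print(n,inv(g,q(u,z)).round(4))
for u in((165,195),(122,393),(0,118),(0,350)): print('tub rim',q(u,.09))
E
```

```text
plate near [0.64226616 0.19608547 0.098     ] [ 0.70433449 -0.05569072  0.098     ] 0.2593139558378859 yaw 0.24170243334202626
plate far [0.65253155 0.19730061 0.098     ] [ 0.71397352 -0.05179861  0.098     ]
[np.float64(0.5715645254486053), np.float64(0.04421995514459187), 0.25]
rods [-0.1168  0.116   0.045 ]
 [-0.1167  0.0855  0.045 ]
 [-0.1187 -0.0837  0.045 ]
 [-0.1186 -0.1154  0.045 ]
pinnose [0.0349 0.0982 0.0735]
 [0.0352 0.0003 0.0735]
 [ 0.0336 -0.0986  0.0735]
rimtop [0.0192 0.099  0.062 ]
 [0.0157 0.0004 0.062 ]
 [ 0.0208 -0.1     0.062 ]
rimlow [0.0071 0.0932 0.084 ]
 [0.0036 0.0002 0.084 ]
 [ 0.0077 -0.0937  0.084 ]
rearR [-0.0763 -0.1024  0.07  ]
rearL [-0.0792  0.1001  0.07  ]
[np.float64(0.571829382024099), np.float64(0.04320391291764049), 0.26]
rods [-0.1156  0.1182  0.045 ]
 [-0.1159  0.0877  0.045 ]
 [-0.1195 -0.0815  0.045 ]
 [-0.1197 -0.1132  0.045 ]
pinnose [0.0358 0.0989 0.0735]
 [0.0352 0.001  0.0735]
 [ 0.0327 -0.0979  0.0735]
rimtop [0.0202 0.0998 0.062 ]
 [0.0157 0.0013 0.062 ]
 [ 0.0198 -0.0991  0.062 ]
rimlow [0.008  0.0942 0.084 ]
 [0.0036 0.0012 0.084 ]
 [ 0.0067 -0.0927  0.084 ]
rearR [-0.0773 -0.1006  0.07  ]
rearL [-0.0782  0.1019  0.07  ]
[np.float64(0.5721043856098045), np.float64(0.04219057001398951), 0.27]
rods [-0.1144  0.1204  0.045 ]
 [-0.115   0.0899  0.045 ]
 [-0.1203 -0.0792  0.045 ]
 [-0.1209 -0.1109  0.045 ]
pinnose [0.0368 0.0996 0.0735]
 [0.0352 0.0017 0.0735]
 [ 0.0317 -0.0972  0.0735]
rimtop [0.0212 0.1007 0.062 ]
 [0.0157 0.0022 0.062 ]
 [ 0.0188 -0.0983  0.062 ]
rimlow [0.009  0.0952 0.084 ]
 [0.0037 0.0023 0.084 ]
 [ 0.0058 -0.0917  0.084 ]
rearR [-0.0783 -0.0987  0.07  ]
rearL [-0.0771  0.1038  0.07  ]
tub rim [0.56743572 0.24137247 0.09      ]
tub rim [0.35210639 0.2689831  0.09      ]
tub rim [0.59724295 0.37341467 0.09      ]
tub rim [0.37368068 0.38554526 0.09      ]
```

Request:
drive_tool --translation '[[-0.012,-0.016,0],[-0.012,-0.016,0],[-0.012,-0.016,0],[-0.012,-0.016,0],[-0.012,-0.016,0],[-0.012,-0.016,0],[-0.012,-0.016,0],[-0.012,-0.014,0]]' --delta_rot '[[0,0,0.1492],[0,0,0.1492],[0,0,0.1492],[0,0,0.1492],[0,0,0.1492],[0,0,0.1492],[0,0,0.1492],[0,0,0.1492]]' --hand 0.0

```text
time_s: 2.2
tool_pos: [0.4993, -0.0787, 0.2794]
orientation: [0.748, 0.664, 0.0, 0.0]
ft_force: [-0.4, 0.9, -0.4]
finger_gap: -0.0002
finger_force: 0.0
```

Request:
drive_tool --translation '[[-0.006,0,0],[0,0,0],[0,0,0],[0,0,0],[0,0,0],[0,0,0],[0,0,0],[0,0,0]]' --delta_rot '[[0,0,0.1492],[0,0,0.1492],[0,0,0.1492],[0,0,0.1492],[0,0,0.1492],[0,0,0.1492],[0,0,0.1492],[0,0,0.1492]]'

```text
time_s: 3.0
tool_pos: [0.4938, -0.078, 0.2793]
orientation: [0.245, 0.97, 0.0, 0.0]
ft_force: [0.2, 0.5, -0.1]
finger_gap: -0.0001
finger_force: 0.0
```

Request:
drive_tool --translation '[[0,0,0],[0,0,0],[0,0,0],[0,0,0],[0,0,0],[0,0,0],[0,0,0]]' --delta_rot '[[0,0,0.1492],[0,0,0.1492],[0,0,0.1492],[0,0,0.1492],[0,0,0.1492],[0,0,0],[0,0,0]]'

```text
time_s: 3.7
tool_pos: [0.4939, -0.078, 0.2793]
orientation: [-0.119, 0.993, -0.0, 0.0]
ft_force: [-0.3, 0.7, -0.1]
finger_gap: 0.0
finger_force: 0.0
```

Request:
drive_tool --translation '[[0,0,-0.045],[0,0,-0.045],[0,0,-0.045],[0,0,-0.045],[0,0,-0.03],[0,0,-0.011],[0,0,0]]' --delta_rot '[[0,0,0.006],[0,0,0],[0,0,0],[0,0,0],[0,0,0],[0,0,0],[0,0,0]]'

```text
time_s: 4.4
tool_pos: [0.4933, -0.0779, 0.0576]
orientation: [-0.123, 0.992, 0.0, -0.001]
ft_force: [-0.2, -0.4, 0.8]
finger_gap: -0.0001
finger_force: 0.0
```

```bash
python3 - <<'E'
from cell import bot, grab_frame
import cv2,pickle
s=bot.observe();f=grab_frame("wrist");print(s['tool_pos'],s['orientation'],s['ft_force'])
pickle.dump((s,f),open('w2.pkl','wb'));cv2.imwrite("pics/w2.png",f["color"])
E
```

```text
[ 0.493317   -0.07790644  0.05764726] [-1.22964161e-01  9.92410622e-01  2.60629744e-04 -9.51403775e-04] [-0.19777164 -0.42966644  0.78245081]
```

View pics/w2.png

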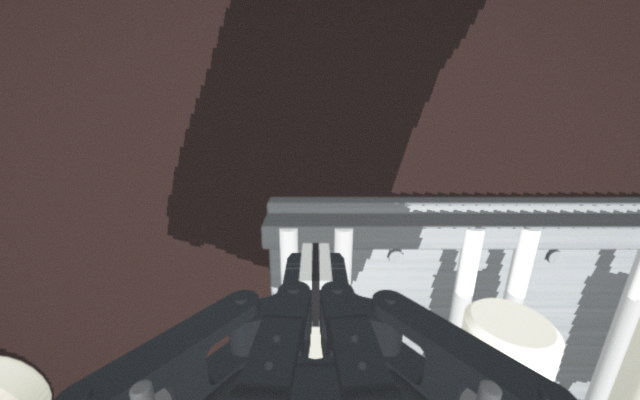

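The wrist view shows the fingers at column 316, centred between the rods at columns 288 and 343 of the right lane. I start the push.

Request:
drive_tool --translation '[[0.0048,0.0012,0],[0.0048,0.0012,0],[0.0048,0.0012,0],[0.0039,0.001,0],[0.0039,0.001,0],[0.0039,0.001,0],[0.0039,0.001,0],[0.0039,0.001,0]]' --delta_rot '[[0,0,0],[0,0,0],[0,0,0],[0,0,0],[0,0,0],[0,0,0],[0,0,0],[0,0,0]]'

```text
time_s: 5.25
tool_pos: [0.5281, -0.0693, 0.0583]
orientation: [-0.124, 0.992, -0.0, -0.0]
ft_force: [-1.3, -0.6, -0.2]
finger_gap: -0.0001
finger_force: 0.4
```

Request:
drive_tool --translation '[[0.0039,0.001,0],[0.0039,0.001,0],[0.0039,0.001,0],[0.0039,0.001,0]]' --delta_rot '[[0,0,0],[0,0,0],[0,0,0],[0,0,0]]'

```text
time_s: 5.65
tool_pos: [0.5438, -0.0653, 0.0583]
orientation: [-0.124, 0.992, -0.0, -0.0]
ft_force: [-0.2, -0.8, 0.6]
finger_gap: -0.0
finger_force: 0.3
```

Request:
drive_tool --translation '[[0.0039,0.001,0],[0.0039,0.001,0],[0.0039,0.001,0],[0.0039,0.001,0],[0.0029,0.0007,0]]' --delta_rot '[[0,0,0],[0,0,0],[0,0,0],[0,0,0],[0,0,0]]'

```text
time_s: 6.15
tool_pos: [0.5623, -0.0606, 0.0583]
orientation: [-0.124, 0.992, 0.0, 0.0]
ft_force: [-1.3, -0.4, 0.4]
finger_gap: -0.0001
finger_force: 0.2
```

Request:
drive_tool --translation '[[0.0019,0.0005,0],[0.0019,0.0005,0],[0.0019,0.0005,0]]' --delta_rot '[[0,0,0],[0,0,0],[0,0,0]]'

```text
time_s: 6.45
tool_pos: [0.5678, -0.0592, 0.0583]
orientation: [-0.124, 0.992, 0.0, 0.0]
ft_force: [-0.7, -0.3, -0.3]
finger_gap: 0.0003
finger_force: 0.2
```

Request:
drive_tool --translation '[[0.0014,0.0003,0],[0.0014,0.0003,0]]' --delta_rot '[[0,0,0],[0,0,0]]'

```text
time_s: 6.65
tool_pos: [0.5705, -0.0586, 0.0583]
orientation: [-0.124, 0.992, 0.0, -0.0]
ft_force: [-0.1, 0.7, -1.4]
finger_gap: 0.0006
finger_force: 0.2
```

Request:
drive_tool --translation '[[0.001,0.0002,0],[0.001,0.0003,0]]' --delta_rot '[[0,0,0],[0,0,0]]'

```text
time_s: 6.85
tool_pos: [0.5725, -0.0581, 0.0583]
orientation: [-0.124, 0.992, 0.0, -0.0]
ft_force: [-0.7, -0.6, -0.1]
finger_gap: 0.0001
finger_force: 0.2
```

Request:
drive_tool --translation '[[0.001,0.0002,0],[0.001,0.0003,0]]' --delta_rot '[[0,0,0],[0,0,0]]'

```text
time_s: 7.05
tool_pos: [0.5745, -0.0576, 0.0583]
orientation: [-0.124, 0.992, 0.0, -0.0]
ft_force: [-0.6, 0.6, -0.1]
finger_gap: 0.0
finger_force: 0.2
```

Request:
drive_tool --translation '[[0.001,0.0002,0],[0.001,0.0003,0]]' --delta_rot '[[0,0,0],[0,0,0]]'

```text
time_s: 7.25
tool_pos: [0.5752, -0.0574, 0.0582]
orientation: [-0.124, 0.992, -0.0, -0.001]
ft_force: [-15.4, -3.5, 9.7]
finger_gap: -0.0001
finger_force: 8.2
```

The right sleeve stops hard at gauge x = -0.021, which is where a shrunken one should stop, so it is the bad one. I back off, regrip it across its sides and withdraw it.

Request:
drive_tool --translation '[[-0.004,-0.001,0],[-0.004,-0.001,0.0],[0,0,0.04],[0,0,0.04],[0.02,0.005,0.01],[0.028,0.007,0],[0,0,0],[0,0,0]]' --delta_rot '[[0,0,0],[0,0,0],[0,0,0],[0,0,0],[0,0,0],[0,0,0],[0,0,0],[0,0,0]]'

```text
time_s: 8.05
tool_pos: [0.6164, -0.047, 0.1479]
orientation: [-0.124, 0.992, 0.0, -0.0]
ft_force: [-0.6, -0.9, -0.1]
finger_gap: -0.0002
finger_force: 0.0
```

Request:
drive_tool --translation '[[0,0,0],[0,0,0],[0,0,0],[0,0,0]]' --delta_rot '[[0,0,0],[0,0,0],[0,0,0],[0,0,0]]' --hand 0.085

```text
time_s: 8.45
tool_pos: [0.6163, -0.0472, 0.1484]
orientation: [-0.124, 0.992, -0.0, 0.0]
ft_force: [0.3, -0.4, 0.1]
finger_gap: 0.0582
finger_force: 0.0
```

Request:
drive_tool --translation '[[0,0,0],[0,0,0],[0,0,-0.02],[0,0,-0.03],[0,0,-0.03],[0,0,-0.013],[0,0,0]]' --delta_rot '[[0,0,0],[0,0,0],[0,0,0],[0,0,0],[0,0,0],[0,0,0],[0,0,0]]'

```text
time_s: 9.15
tool_pos: [0.6153, -0.047, 0.0538]
orientation: [-0.124, 0.992, 0.0, -0.001]
ft_force: [-0.3, 0.7, 0.6]
finger_gap: 0.0855
finger_force: 0.0
```

Request:
drive_tool --translation '[[0,0,0],[0,0,0],[0,0,0],[0,0,0],[0,0,0],[0,0,0]]' --delta_rot '[[0,0,0],[0,0,0],[0,0,0],[0,0,0],[0,0,0],[0,0,0]]' --hand 0.03 --grip_force 25

```text
time_s: 9.75
tool_pos: [0.6172, -0.0467, 0.0568]
orientation: [-0.124, 0.992, 0.0, 0.001]
ft_force: [-2.0, 4.1, 8.9]
finger_gap: 0.0433
finger_force: 24.3
```

Request:
drive_tool --translation '[[-0.0029,-0.0007,0],[-0.0039,-0.001,0],[-0.0039,-0.001,0]]' --delta_rot '[[0,0,0],[0,0,0],[0,0,0]]'

```text
time_s: 10.05
tool_pos: [0.6071, -0.0492, 0.0568]
orientation: [-0.124, 0.992, 0.0, 0.002]
ft_force: [2.7, 4.5, 6.0]
finger_gap: 0.0433
finger_force: 24.7
```

Request:
drive_tool --translation '[[-0.0048,-0.0012,0],[-0.0048,-0.0012,0],[-0.0048,-0.0012,0],[-0.0048,-0.0012,0],[-0.0048,-0.0012,0],[-0.0048,-0.0012,0],[-0.0048,-0.0012,0],[-0.0048,-0.0012,0]]' --delta_rot '[[0,0,0],[0,0,0],[0,0,0],[0,0,0],[0,0,0],[0,0,0],[0,0,0],[0,0,0]]'

```text
time_s: 10.85
tool_pos: [0.5688, -0.0589, 0.0569]
orientation: [-0.124, 0.992, 0.0, 0.002]
ft_force: [3.4, 4.7, 5.3]
finger_gap: 0.0431
finger_force: 24.8
```

Request:
drive_tool --translation '[[-0.0048,-0.0012,0],[-0.0048,-0.0012,0],[-0.0048,-0.0012,0],[-0.001,0,0.02],[0,0,0.04],[0,0.01,0.045],[-0.005,0.03,0.04],[-0.01,0.04,0]]' --delta_rot '[[0,0,0],[0,0,0],[0,0,0],[0,0,0],[0,0,0],[0,0,0],[0,0,0],[0,0,0]]'

```text
time_s: 11.65
tool_pos: [0.5397, 0.0168, 0.2061]
orientation: [-0.123, 0.992, -0.001, 0.005]
ft_force: [1.0, 0.7, -1.3]
finger_gap: 0.0432
finger_force: 26.1
```

Request:
drive_tool --translation '[[-0.01,0.045,0],[-0.01,0.045,0],[-0.01,0.045,0],[-0.01,0.045,0],[-0.01,0.045,0],[-0.01,0.045,0],[-0.01,0.035,0],[-0.01,0.017,0]]' --delta_rot '[[0,0,-0.04],[0,0,-0.04],[0,0,-0.04],[0,0,-0.04],[0,0,-0.04],[0,0,-0.04],[0,0,-0.04],[0,0,-0.04]]'

```text
time_s: 12.45
tool_pos: [0.4562, 0.3417, 0.2006]
orientation: [0.036, 0.999, 0.0, 0.0]
ft_force: [-0.6, -0.1, -1.1]
finger_gap: 0.0431
finger_force: 26.1
```

```bash
python3 - <<'E'
from cell import bot, grab_frame
import cv2,pickle,numpy as np
s=bot.observe();print(s['tool_pos'],s['orientation'],s['ft_force'],s['finger_gap'])
a=grab_frame("scene")["color"][60:260,200:500];b=grab_frame("side")["color"][165:400,200:420]
a=cv2.resize(a,(600,400));b=cv2.resize(b,(374,400))
cv2.imwrite("pics/t.png",cv2.resize(np.hstack([a,b]),(800,328)))
E
```

```text
[0.45621884 0.34170664 0.20058167] [3.55519210e-02 9.99367666e-01 4.90759010e-04 2.98567865e-04] [-0.57773077 -0.14841262 -1.10528435] 0.04306216283940531
```

View pics/t.png

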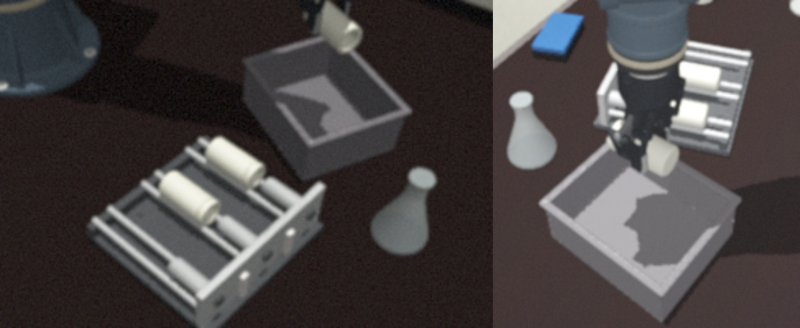

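The sleeve is held above the tub and the other two still lie on the middle and left lanes. I lower and release it.

Request:
drive_tool --translation '[[0.002,0.001,-0.04],[0,0,-0.04],[0,0,-0.04],[0,0,-0.025],[0,0,-0.01],[0,0,0]]' --delta_rot '[[0,0,0],[0,0,0],[0,0,0],[0,0,0],[0,0,0],[0,0,0]]'

```text
time_s: 13.15
tool_pos: [0.4589, 0.3391, 0.0448]
orientation: [0.036, 0.999, -0.0, -0.0]
ft_force: [-0.6, -0.2, -0.2]
finger_gap: 0.043
finger_force: 26.1
```

Request:
drive_tool --translation '[[0,0,0],[0,0,0],[0,0,0],[0,0,0]]' --delta_rot '[[0,0,0],[0,0,0],[0,0,0],[0,0,0]]' --hand 0.075

```text
time_s: 13.55
tool_pos: [0.4594, 0.3401, 0.0459]
orientation: [0.036, 0.999, 0.0, 0.0]
ft_force: [-0.8, 0.6, -0.1]
finger_gap: 0.075
finger_force: 0.0
```

Request:
drive_tool --translation '[[0,0,0.02],[0,0,0.04],[0,0,0.04],[0,0,0.04],[0,-0.02,0.02],[0,-0.04,0],[0,-0.04,0],[0,-0.04,0]]' --delta_rot '[[0,0,0],[0,0,0],[0,0,0],[0,0,0.08],[0,0,0.08],[0,0,0.08],[0,0,0.08],[0,0,0]]'

```text
time_s: 14.35
tool_pos: [0.4588, 0.1986, 0.2056]
orientation: [-0.126, 0.992, 0.0, 0.0]
ft_force: [0.7, -0.1, -0.9]
finger_gap: 0.075
finger_force: 0.0
```

Request:
drive_tool --translation '[[-0.0135,-0.042,0],[0,-0.04,0],[0,0,-0.03],[0,0,-0.04],[0,0,-0.03],[0,0,0],[0,0,0]]' --delta_rot '[[0,0,0],[0,0,0],[0,0,0],[0,0,0],[0,0,0],[0,0,0],[0,0,0]]' --hand 0.0

```text
time_s: 15.05
tool_pos: [0.4456, 0.1179, 0.106]
orientation: [-0.124, 0.992, -0.0, -0.0]
ft_force: [0.0, 0.1, 1.0]
finger_gap: -0.0002
finger_force: 0.0
```

Request:
drive_tool --translation '[[0,0,-0.03],[0,0,-0.017],[0,0,0],[0,0,0]]' --delta_rot '[[0,0,0],[0,0,0],[0,0,0],[0,0,0]]'

```text
time_s: 15.45
tool_pos: [0.4465, 0.1182, 0.0599]
orientation: [-0.124, 0.992, 0.0, 0.001]
ft_force: [-0.5, 0.4, 0.1]
finger_gap: 0.0002
finger_force: 0.0
```

Request:
drive_tool --translation '[[0.0047,-0.0003,-0.001],[0.0043,0.0011,0],[0.0043,0.0011,0],[0.0043,0.0011,0],[0.0043,0.0011,0],[0.0043,0.0011,0],[0.0043,0.0011,0],[0.0043,0.0011,0]]' --delta_rot '[[0,0,0],[0,0,0],[0,0,0],[0,0,0],[0,0,0],[0,0,0],[0,0,0],[0,0,0]]'

```text
time_s: 16.25
tool_pos: [0.4806, 0.1253, 0.0571]
orientation: [-0.124, 0.992, -0.0, -0.0]
ft_force: [-0.7, -0.7, 0.7]
finger_gap: -0.0002
finger_force: 0.4
```

Request:
drive_tool --translation '[[0.0043,0.0011,0],[0.0043,0.0011,0],[0.0043,0.0011,0],[0.0043,0.0011,0]]' --delta_rot '[[0,0,0],[0,0,0],[0,0,0],[0,0,0]]'

```text
time_s: 16.65
tool_pos: [0.4979, 0.1297, 0.0571]
orientation: [-0.124, 0.992, -0.0, -0.0]
ft_force: [-1.0, -0.7, 0.5]
finger_gap: 0.0001
finger_force: 0.3
```

Request:
drive_tool --translation '[[0.0043,0.0011,0],[0.0043,0.0011,0],[0.0043,0.0011,0],[0.0043,0.0011,0]]' --delta_rot '[[0,0,0],[0,0,0],[0,0,0],[0,0,0]]'

```text
time_s: 17.05
tool_pos: [0.5151, 0.1341, 0.0571]
orientation: [-0.124, 0.992, -0.0, -0.0]
ft_force: [-0.5, -0.2, 0.5]
finger_gap: -0.0
finger_force: 0.3
```

Request:
drive_tool --translation '[[0.0029,0.0007,0],[0.0029,0.0007,0],[0.0019,0.0005,0]]' --delta_rot '[[0,0,0],[0,0,0],[0,0,0]]'

```text
time_s: 17.35
tool_pos: [0.5226, 0.136, 0.0571]
orientation: [-0.124, 0.992, 0.0, 0.0]
ft_force: [-0.8, -0.1, -0.5]
finger_gap: 0.0001
finger_force: 0.3
```

Request:
drive_tool --translation '[[0.0014,0.0004,0],[0.0014,0.0004,0],[0.0014,0.0003,0]]' --delta_rot '[[0,0,0],[0,0,0],[0,0,0]]'

```text
time_s: 17.65
tool_pos: [0.5267, 0.1371, 0.0571]
orientation: [-0.124, 0.992, 0.0, -0.0]
ft_force: [-0.3, -0.1, 0.2]
finger_gap: -0.0002
finger_force: 0.2
```

Request:
drive_tool --translation '[[0.0014,0.0004,0],[0.0014,0.0004,0],[0.0014,0.0003,0]]' --delta_rot '[[0,0,0],[0,0,0],[0,0,0]]'

```text
time_s: 17.95
tool_pos: [0.5309, 0.1382, 0.0571]
orientation: [-0.124, 0.992, 0.0, 0.0]
ft_force: [-0.2, 0.5, -0.5]
finger_gap: 0.0002
finger_force: 0.2
```

Request:
drive_tool --translation '[[0.0029,0.0007,0],[0.0029,0.0007,0],[0.0029,0.0007,0]]' --delta_rot '[[0,0,0],[0,0,0],[0,0,0]]'

```text
time_s: 18.25
tool_pos: [0.5398, 0.1403, 0.0571]
orientation: [-0.124, 0.992, 0.0, 0.0]
ft_force: [-1.1, 0.1, 0.3]
finger_gap: 0.0003
finger_force: 0.2
```

Request:
drive_tool --translation '[[0.0019,0.0005,0],[0.0019,0.0005,0],[0.0019,0.0005,0],[0.001,0.0002,0]]' --delta_rot '[[0,0,0],[0,0,0],[0,0,0],[0,0,0]]'

```text
time_s: 18.65
tool_pos: [0.5464, 0.142, 0.0571]
orientation: [-0.124, 0.992, -0.0, 0.0]
ft_force: [-0.3, -0.8, -0.1]
finger_gap: 0.0002
finger_force: 0.3
```

Request:
drive_tool --translation '[[0.001,0.0002,0],[0.001,0.0003,0]]' --delta_rot '[[0,0,0],[0,0,0]]'

```text
time_s: 18.85
tool_pos: [0.5482, 0.1425, 0.0571]
orientation: [-0.124, 0.992, -0.0, -0.0]
ft_force: [-0.7, -0.2, -0.1]
finger_gap: -0.0
finger_force: 0.3
```

Request:
drive_tool --translation '[[0.001,0.0002,0],[0.001,0.0003,0]]' --delta_rot '[[0,0,0],[0,0,0]]'

```text
time_s: 19.05
tool_pos: [0.5502, 0.143, 0.0571]
orientation: [-0.124, 0.992, -0.0, -0.0]
ft_force: [-0.4, 0.0, -0.3]
finger_gap: 0.0002
finger_force: 0.2
```

Request:
drive_tool --translation '[[0.001,0.0002,0],[0,0,0]]' --delta_rot '[[0,0,0],[0,0,0]]'

```text
time_s: 19.25
tool_pos: [0.5503, 0.143, 0.0569]
orientation: [-0.124, 0.992, -0.0, -0.001]
ft_force: [-7.0, -1.1, 4.9]
finger_gap: -0.0001
finger_force: 3.6
```

Request:
drive_tool --translation '[[0.001,0.0002,0],[0,0,0]]' --delta_rot '[[0,0,0],[0,0,0]]'

```text
time_s: 19.45
tool_pos: [0.5503, 0.1429, 0.0568]
orientation: [-0.124, 0.992, -0.0, -0.002]
ft_force: [-15.3, -3.0, 10.4]
finger_gap: 0.0001
finger_force: 7.3
```

Home on the left lane, stopped at the plate under about 15 N. Now the middle lane.

Request:
drive_tool --translation '[[-0.0039,-0.001,0],[-0.0039,-0.001,0],[0,0,0.04],[0,0,0.035],[-0.0249,-0.0407,0],[-0.0249,-0.0407,0],[-0.0249,-0.0408,0],[0,0,0]]' --delta_rot '[[0,0,0],[0,0,0],[0,0,0],[0,0,0],[0,0,0],[0,0,0],[0,0,0],[0,0,0]]'

```text
time_s: 20.25
tool_pos: [0.467, 0.0158, 0.1323]
orientation: [-0.122, 0.993, -0.0, -0.0]
ft_force: [1.1, 0.6, -0.3]
finger_gap: 0.0001
finger_force: 0.0
```

Request:
drive_tool --translation '[[0,0,0],[0,0,-0.035],[0,0,-0.03],[0,0,-0.01],[0,0,0]]' --delta_rot '[[0,0,0],[0,0,0],[0,0,0],[0,0,0],[0,0,0]]'

```text
time_s: 20.75
tool_pos: [0.4693, 0.0198, 0.0563]
orientation: [-0.124, 0.992, 0.0, -0.001]
ft_force: [0.0, 0.9, 0.7]
finger_gap: 0.0002
finger_force: 0.0
```

Request:
drive_tool --translation '[[0.0043,0.0009,0.001],[0.0043,0.0009,0],[0.0043,0.0011,0],[0.0043,0.0011,0],[0.0043,0.0011,0],[0.0043,0.0011,0],[0.0043,0.0011,0],[0.0043,0.0011,0]]' --delta_rot '[[0,0,0],[0,0,0],[0,0,0],[0,0,0],[0,0,0],[0,0,0],[0,0,0],[0,0,0]]'

```text
time_s: 21.55
tool_pos: [0.5044, 0.0276, 0.0581]
orientation: [-0.124, 0.992, -0.0, -0.0]
ft_force: [-1.4, -0.9, -0.6]
finger_gap: 0.0
finger_force: 0.5
```

Request:
drive_tool --translation '[[0.0043,0.0011,0],[0.0043,0.0011,0],[0.0043,0.0011,0],[0.0043,0.0011,0]]' --delta_rot '[[0,0,0],[0,0,0],[0,0,0],[0,0,0]]'

```text
time_s: 21.95
tool_pos: [0.5217, 0.032, 0.0581]
orientation: [-0.124, 0.992, -0.0, 0.0]
ft_force: [-0.7, -0.6, 0.0]
finger_gap: -0.0001
finger_force: 0.4
```

Request:
drive_tool --translation '[[0.0043,0.0011,0],[0.0043,0.0011,0],[0.0043,0.0011,0],[0.0043,0.0011,0],[0.0029,0.0007,0],[0.0029,0.0007,0]]' --delta_rot '[[0,0,0],[0,0,0],[0,0,0],[0,0,0],[0,0,0],[0,0,0]]'

```text
time_s: 22.55
tool_pos: [0.5445, 0.0378, 0.0581]
orientation: [-0.124, 0.992, 0.0, -0.0]
ft_force: [-0.8, -0.9, 0.7]
finger_gap: -0.0001
finger_force: 0.4
```

Request:
drive_tool --translation '[[0.0019,0.0005,0],[0.0014,0.0004,0],[0.0014,0.0003,0]]' --delta_rot '[[0,0,0],[0,0,0],[0,0,0]]'

```text
time_s: 22.85
tool_pos: [0.5491, 0.039, 0.0581]
orientation: [-0.124, 0.992, 0.0, -0.0]
ft_force: [-0.5, -0.6, -0.3]
finger_gap: 0.0
finger_force: 0.3
```

Request:
drive_tool --translation '[[0.0014,0.0004,0],[0.0014,0.0004,0],[0.0014,0.0003,0]]' --delta_rot '[[0,0,0],[0,0,0],[0,0,0]]'

```text
time_s: 23.15
tool_pos: [0.5533, 0.0401, 0.0581]
orientation: [-0.124, 0.992, 0.0, -0.0]
ft_force: [-0.1, -0.5, -0.3]
finger_gap: -0.0001
finger_force: 0.3
```

Request:
drive_tool --translation '[[0.0029,0.0007,0],[0.0029,0.0007,0],[0.0029,0.0007,0]]' --delta_rot '[[0,0,0],[0,0,0],[0,0,0]]'

```text
time_s: 23.45
tool_pos: [0.5622, 0.0422, 0.0581]
orientation: [-0.124, 0.992, 0.0, 0.0]
ft_force: [-1.1, 0.6, 0.2]
finger_gap: 0.0002
finger_force: 0.3
```

Request:
drive_tool --translation '[[0.0029,0.0007,0],[0.0029,0.0007,0],[0.0019,0.0005,0]]' --delta_rot '[[0,0,0],[0,0,0],[0,0,0]]'

```text
time_s: 23.75
tool_pos: [0.5699, 0.0441, 0.0581]
orientation: [-0.124, 0.992, 0.0, 0.0]
ft_force: [-1.5, -0.3, 0.8]
finger_gap: 0.0002
finger_force: 0.4
```

Request:
drive_tool --translation '[[0.001,0.0002,0],[0.001,0.0003,0]]' --delta_rot '[[0,0,0],[0,0,0]]'

```text
time_s: 23.95
tool_pos: [0.5716, 0.0446, 0.0581]
orientation: [-0.124, 0.992, -0.0, -0.0]
ft_force: [-0.3, 0.1, 0.4]
finger_gap: 0.0003
finger_force: 0.4
```

Request:
drive_tool --translation '[[0.001,0.0002,0],[0,0,0]]' --delta_rot '[[0,0,0],[0,0,0]]'

```text
time_s: 24.15
tool_pos: [0.5728, 0.0448, 0.0581]
orientation: [-0.124, 0.992, -0.0, 0.0]
ft_force: [-0.6, 0.1, 0.0]
finger_gap: -0.0002
finger_force: 0.0
```

Request:
drive_tool --translation '[[0.001,0.0002,0],[0,0,0]]' --delta_rot '[[0,0,0],[0,0,0]]'

```text
time_s: 24.35
tool_pos: [0.5737, 0.045, 0.0581]
orientation: [-0.124, 0.992, 0.0, 0.0]
ft_force: [0.5, 0.8, -0.1]
finger_gap: -0.0003
finger_force: 0.0
```

Request:
drive_tool --translation '[[0.001,0.0002,0],[0,0,0]]' --delta_rot '[[0,0,0],[0,0,0]]'

```text
time_s: 24.55
tool_pos: [0.5747, 0.0452, 0.0581]
orientation: [-0.124, 0.992, -0.0, 0.0]
ft_force: [-0.5, 1.3, -0.3]
finger_gap: 0.0
finger_force: 0.0
```

Request:
drive_tool --translation '[[0.001,0.0002,0],[0,0,0]]' --delta_rot '[[0,0,0],[0,0,0]]'

```text
time_s: 24.75
tool_pos: [0.5748, 0.0452, 0.058]
orientation: [-0.124, 0.992, -0.0, -0.001]
ft_force: [-6.1, -1.5, 4.3]
finger_gap: 0.0001
finger_force: 3.4
```

Home. I back off, rise clear and check.

Request:
drive_tool --translation '[[-0.0039,-0.001,0],[-0.0039,-0.001,0],[0,0,0.04],[0,0,0.045],[-0.03,0,0.045],[-0.045,0,0.045],[-0.045,0,0.03],[0,0,0]]' --delta_rot '[[0,0,0],[0,0,0],[0,0,0],[0,0,0],[0,0,0],[0,0,0],[0,0,0],[0,0,0]]'

```text
time_s: 25.55
tool_pos: [0.4612, 0.0434, 0.2521]
orientation: [-0.124, 0.992, -0.0, 0.003]
ft_force: [1.8, 0.5, 0.1]
finger_gap: 0.0
finger_force: 0.0
```

```bash
python3 - <<'E'
from cell import bot, grab_frame
import cv2,numpy as np
a=grab_frame("scene")["color"][60:260,200:500];b=grab_frame("side")["color"][165:400,200:420]
a=cv2.resize(a,(525,350));b=cv2.resize(b,(275,350))
cv2.imwrite("pics/e.png",np.hstack([a,b]))
E
```

```text
(no output)
```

View pics/e.png

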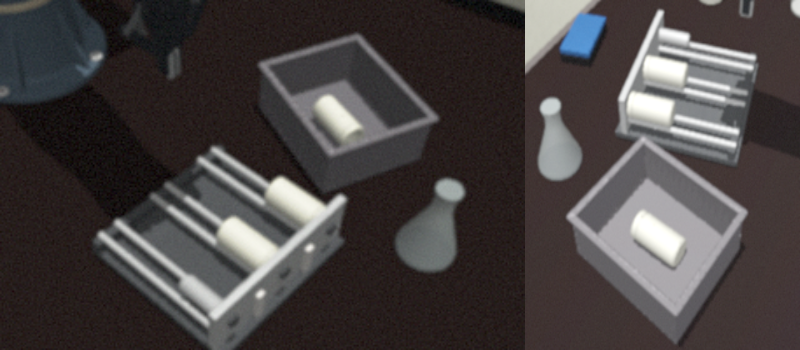

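The final picture shows the left and middle sleeves against the back plate and the third sleeve lying in the tub at (338,117). The robot is clear of everything.

```bash
python3 -c "
from cell import hand_in
print(hand_in())"
```

```text
the job is handed in; nothing more can be done
None
```

The job is handed in: the left and middle sleeves are home against the back plate, the right-lane sleeve, which stopped 25 mm short, is in the tub, and no push read above about 19 N at the wrist.

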